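Set up the bench for portioning caramel

ROBOT

A 6-joint arm with a two-finger parallel gripper is mounted at the origin on the work surface. World frame = base frame: x ahead of the robot, y to its left, z up, the work surface at z = 0. Lengths are in m, angles in degrees, forces in N, time in s.
With the tool pointing down it reaches from about 0.4 to 0.825 m from the base axis. Payload 7 kg.
Tool frame: the origin (TCP) lies midway between the tips of the shut fingers; the grasp point (between the pads) lies 19 mm behind it (hold_point_z is the distance from the TCP to the grasp point, in m); z points along the fingers, y is the line along which they close (so a half turn about z gives the same grasp; the last joint's range is limited). The gripper opens to 88 mm and grips with 3 to 60 N. Pads are 19 mm wide; open, the fingers measure 130 mm over their backs; the gripper's body (78 mm by 193 mm) begins 47 mm behind the grasp point.
Start: joints at [-46.805, 20.546, 0.682, 0, -70.136, -16.507], TCP at [0.303, -0.603, 0.227] pointing down, gripper open.
Joint ranges: [-176.03, 176.03], [-82.01, 121.73], [-58.28, 71.71], [-173.87, 95.51], [-174.79, -0.11], [-173.66, 173.66]. Speed limits (degrees/s): [136.94, 136.94, 172.46, 180, 180, 180].

INTERFACE

Orientations are given as [roll, pitch, yaw] about the fixed x, y, z axes, in that order (R = Rz(yaw) Ry(pitch) Rx(roll)).
In Python, from plant import get_state, capture, close_job, hold_point_z gives the robot as it stands.
- The arm moves only by the shell command python3 -m inch 'ROWS' [FORCE]. ROWS is text: rows parted by semicolons, each of 5 numbers parted by spaces: the shift along the tool's x, y, z normalised to -1 to 1, where 1 is 0.15 m, then the turn about the tool's z normalised to -1 to 1, where 1 is 360 degrees, then the opening, from 0 (shut) to 1 (fully open). In form: tx ty tz spin grip; .... A call has exactly 8 rows; each row shifts and turns the commanded pose from where the row before left it, along the tool's axes as they then stand; what a row does not reach is not made up. A row lasts 1/8 s, in which the tool goes at most 62.5 mm and 10.7 degrees, less where a joint would pass 70% of its speed; a pose out of reach is approached as far as the arm can. A call with a number of a shift or a turn outside -1 to 1 is refused whole. A call with a gripper value outside its range is refused whole. The fingers move at their own pace and stop on an object; FORCE is the grip in N (left out, the last holds). Time passes only in rows, so rows that do not move let the fingers close, or fill a call up. It gives the time, the measured TCP pose, the force, the opening and the grip force at its end, in the units of the state.
- get_state(): the state, without advancing time (a new reading comes with each control period).
- capture(name): name is "scene" or "top" or "wrist"; returns a dict with "color" (480x640x3 uint8, blue, green, red), "mtx" (3x3 intrinsics, pixels), "R" (3x3) and "t" (3): a world point X has camera coordinates R X + t. Camera axes: x right, y down, z forward; pixel columns grow to the right and rows downward; lengths in m; the calibration is good to about 2 mm. The wrist camera is an equidistant fisheye: a pixel r from the principal point sees the ray r / f radians off the axis. A picture is of the moment at which its call begins. There is no depth.
- close_job(): hands the job in; it is judged then, once.
The state is a dict: "time_s": time; "joints": joint angles; "qd": joint speeds; "joint_torque": joint torques, N m; "tcp_pos": TCP position; "eef_rot": TCP orientation; "contact_force": force on the tool from outside, world axes, zero at the start; "moment": the same for the moment, N m; "gripper_width": finger opening in m; "gripper_force": force on a finger pad.
Only numpy, scipy, OpenCV 4.12 (cv2) and the standard library are available. Lean on these libraries where they do the work, as an engineer would, in place of code of your own. Each camera call takes 0.05 s, during which the arm holds its last target. There are 200 camera calls.

TASK

Set up the baking mat for portioning caramel: stand the jar in the middle of the cork trivet and the yellow ramekin in the middle of the scale's weighing plate, put the blue ramekin close behind the scale (its far side as seen from the robot), in line with it, and lay the spoon rest front to back midway between the trivet and the scale, level with them, with the spoon lying lengthwise inside it. Keep everything upright, set it down gently without dropping it, and leave the pastry cutter and the flour dredger where they are.

Things in the scene. Friction and masses are not known exactly. Their poses are not given: they have to be found in the camera images.
- mat: fixed beige silicone baking mat with a thin brown border, 320 mm (x) by 430 mm (y), 2 mm thick, on the marble. Origin: centre of its underside. x points away from the robot (turned at most 9 degrees), y to the left. Scale and trivet stand on it, one on the left half, one on the right, about 300 mm apart, both about 30 mm nearer the robot than the mat's centre.
- scale: fixed flat black kitchen scale, 175 mm deep (x) by 140 mm wide (y), with a steel weighing plate 125 by 130 mm whose top is 20 mm above the origin (22 mm above the marble). Origin: level with its underside, below the centre of the plate. x points to its back, away from the robot: it reaches 70 mm behind the origin and 105 mm in front, where the display is. The plate does not move.
- trivet: fixed round cork trivet, 120 mm across, 8 mm thick, on the mat. Origin: centre of its underside, 2 mm above the marble.
- jar: loose closed amber glass jar with a black lid, 62 mm across, 75 mm tall, about 0.26 kg. Origin: centre of its underside; z up.
- ramekin_yellow: loose empty yellow ribbed ceramic ramekin, open at the top, 64 mm across the rim (upper 6 mm), about 62 mm below it, 56 mm at the foot, 42 mm tall, walls 4 mm, about 0.12 kg. Origin: centre of its underside; z up.
- ramekin_blue: loose empty dark blue ramekin of the same shape, size and weight as the yellow one. Origin: centre of its underside; z up.
- spoon_rest: loose long terracotta spoon rest with round ends, 180 mm long (its x), 62 mm wide (its y), a shallow trough: floor 7 mm above its underside, rim 4 mm wide standing 4 mm higher (11 mm in all), inside width 54 mm. About 0.16 kg. Origin: centre of its underside. Grip it across its width. Both ends are alike.
- spoon: loose spoon, steel with dark wood handle, 130 mm long, bowl up. x along it from handle end (-65 mm) to the tip of the round bowl (+65 mm; 32 mm across, 11 mm high). Handle 10 mm wide, 5 mm thick, from x = -45 to +33 mm; its underside 7 mm, its top 12 mm above the surface it lies on. Origin: middle of its length, level with that surface; grip it there. 35 g. In the rest, either way round.
- cutter: bystander: loose round copper pastry cutter, a ring 60 mm across and 35 mm high with an arched handle to 56 mm. Origin: centre of its underside. Not to be moved.
- dredger: bystander: loose green flour dredger (closed tin) with a domed steel top, 67 mm across, 80 mm tall, beyond the mat. Origin: centre of its underside. Not to be moved.
Mind the look-alikes: they are no part of the job. Of the things shaped like the trivet, the cork one is meant.

How it is judged:
By the outcome, as a careful person would: the job done as asked, in the order asked, and still so for the second after the job is handed in, with the robot touching nothing.
It also fails if it takes over 128 s, if anything falls off the work surface, if the arm or the gripper's body presses on something with over 40 N, if the wrist force passes 120 N, or if a joint passes its speed limit or range.

## Working session

There is one attempt and no reset: what is moved stays moved. The work goes in short steps, Python scripts to look and compute and a shell command to move; the robot and the scene stay as the last step left them, time stands still between calls to the robot, and variables do not carry over. Pictures are saved under pics/ and viewed, at most 17 in all, crops included, and the job is handed in when it is done.

```bash
ls; mkdir -p pics
python3 - <<'E'
from plant import *
import cv2
print(get_state(),hold_point_z)
for n in("scene","top","wrist"):
    c=capture(n);cv2.imwrite(f"pics/{n}0.png",c["color"]);print(n,c["mtx"].round(1).tolist(),c["R"].round(3).tolist(),c["t"].round(3).tolist())
E
```

```text
pics
{'time_s': 0.0, 'joints': array([-4.68071149e+01,  2.05923815e+01,  6.31776516e-01, -2.20512660e-02,
       -7.01354925e+01, -1.65069502e+01]), 'qd': array([ 0.05633031,  0.06102489, -0.01264301, -0.00087931,  0.00923588,
       -0.06211007]), 'joint_torque': array([-1.86363519e-03, -5.82711160e+01,  2.93043995e+01,  6.99663609e+00,
        7.02067206e-03, -1.62235733e-04]), 'tcp_pos': array([ 0.30289456, -0.60265258,  0.22559076]), 'eef_rot': array([ 1.79901973e+02, -7.43235997e-03, -1.53321569e+02]), 'contact_force': array([-0.42876872,  0.40502562, -0.39154891]), 'moment': array([-0.01580518,  0.03004881,  0.06936502]), 'gripper_force': 0.0, 'gripper_width': 0.08796855338291244} 0.0188
scene [[509.0, 0.0, 319.3], [0.0, 509.0, 234.9], [0.0, 0.0, 1.0]] [[-0.652, 0.758, 0.017], [0.54, 0.48, -0.692], [-0.533, -0.441, -0.722]] [0.325, -0.218, 1.334]
top [[479.6, 0.0, 318.4], [0.0, 479.6, 251.7], [0.0, 0.0, 1.0]] [[-0.021, -1.0, -0.01], [-0.996, 0.022, -0.089], [0.089, 0.008, -0.996]] [0.014, 0.493, 1.259]
wrist [[371.6, 0.0, 324.0], [0.0, 371.6, 236.1], [0.0, 0.0, 1.0]] [[-0.447, 0.894, 0.001], [0.867, 0.434, 0.244], [0.217, 0.11, -0.97]] [0.675, -0.032, 0.387]
```

View pics/top0.png

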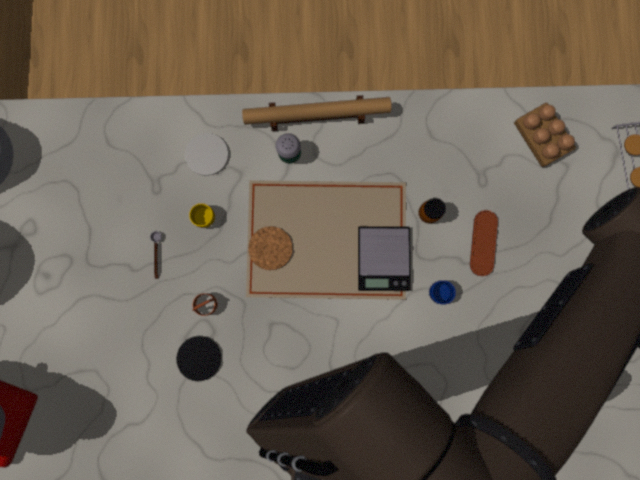

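View pics/scene0.png

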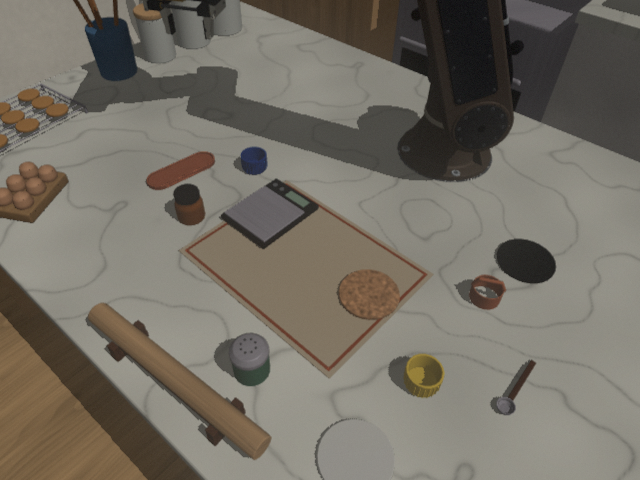

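Top view: jar (432,210), blue ramekin (443,292), spoon rest (484,243), scale (385,252), cork trivet (270,248), yellow ramekin (203,216), spoon (157,254), cutter (205,304) and dredger (288,148). The look-alike discs are white (207,154) and black (199,358).
The scene view agrees: jar (189,205), blue (254,161), rest (181,170), trivet (369,294), yellow (424,376), spoon (515,388). Next I square the tool to the world and survey with the wrist camera.

```bash
python3 -m inch '0 0 -0.1 0.0247 1; 0 0 -0.1 0.0247 1; 0 0 -0.1 0.0247 1; -0.17 0.365 0 0 1; -0.17 0.365 0 0 1; -0.17 0.365 0 0 1; -0.17 0.365 0 0 1; -0.17 0.365 0 0 1'
python3 - <<'E'
from plant import *
import cv2
c=capture("wrist");cv2.imwrite("pics/w1.png",c["color"]);import pickle;pickle.dump(c,open("w1.pkl","wb"))
s=get_state();print(s["tcp_pos"],s["eef_rot"],s["joints"])
E
```

```text
time_s: 1.15
tcp_pos: [0.431, -0.3274, 0.2715]
eef_rot: [180.0, 0.0, -180.0]
contact_force: [1.8, -0.9, 0.5]
gripper_width: 0.0877
gripper_force: 0.0
[ 0.43331026 -0.32273256  0.2716891 ] [ 1.79919998e+02  9.83748078e-02 -1.79857820e+02] [-15.96389599   6.2263804  -12.23072623  -0.10984706 -71.47060539
 -73.85901299]
```

View pics/w1.png

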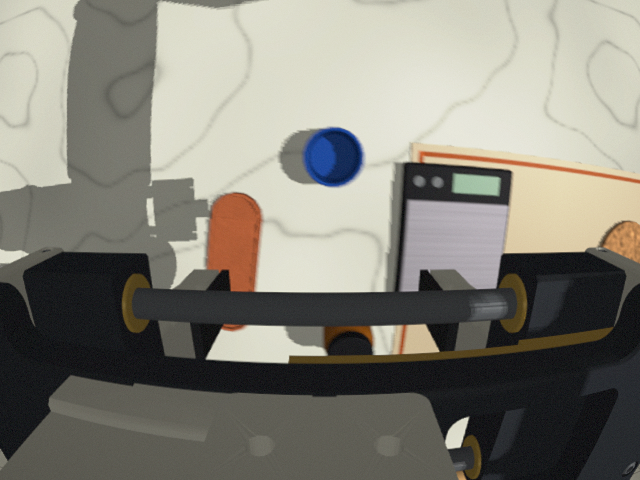

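The wrist picture shows blue ramekin (334,156), rest (236,260), jar (348,345, partly hidden), and the scale with its display on the robot side (457,230). The fingers hide whatever lies further away. Now I measure from the fixed cameras.

```bash
cat > h.py <<'E'
import numpy as np, cv2, pickle
from plant import capture, get_state
def ray(c,p):
    K=c["mtx"];p=np.asarray(p,float);v=np.array([(p[0]-K[0,2])/K[0,0],(p[1]-K[1,2])/K[1,1]])
    if c.get("fish"):
        r=np.hypot(*v);d=np.array([*(v/max(r,1e-9)*np.sin(r)),np.cos(r)])
    else: d=np.array([*v,1.])
    return -c["R"].T@c["t"], c["R"].T@(d/np.linalg.norm(d))
def plane(c,p,z):
    o,d=ray(c,p);return o+d*(z-o[2])/d[2]
def planes(c,P,z): return np.array([plane(c,p,z) for p in np.reshape(P,(-1,2))])
def tri(*cps):
    A=np.zeros((3,3));b=np.zeros(3)
    for c,p in cps:
        o,d=ray(c,p);M=np.eye(3)-np.outer(d,d);A+=M;b+=M@o
    X=np.linalg.solve(A,b)
    return X,[round(1e3*np.linalg.norm((np.eye(3)-np.outer(d,d))@(X-o)),1) for o,d in (ray(*q) for q in cps)]
def cam(n,png=None):
    c=capture(n);c["fish"]=n=="wrist"
    if png: c["color"]=cv2.imread(png)
    return c
def mask(c,lo,hi,roi=None):
    m=cv2.inRange(cv2.cvtColor(c["color"],cv2.COLOR_BGR2HSV),np.array(lo),np.array(hi))
    if roi:
        k=np.zeros_like(m);x0,y0,x1,y1=roi;k[y0:y1,x0:x1]=255;m&=k
    return m
def big(m):
    cs,_=cv2.findContours(m,cv2.RETR_EXTERNAL,cv2.CHAIN_APPROX_NONE);return max(cs,key=cv2.contourArea)
def cont(c,lo,hi,roi): return big(mask(c,lo,hi,roi))
E
python3 - <<'E'
from h import *
T=cam("top","pics/top0.png");S=cam("scene","pics/scene0.png")
B=dict(yellow=((20,120,50),(35,255,255),(170,190,230,240),(390,340,460,410)),
 blue=((105,120,30),(130,255,255),(420,270,470,310),(230,140,280,180)),
 trivet=((5,80,60),(18,255,255),(252,220,298,275),(330,260,410,325)),
 rest=((0,110,60),(12,255,255),(455,200,510,285),(135,140,225,200)),
 lid=((0,0,0),(179,255,50),(415,190,452,225),(165,175,215,206)),
 plate=((105,8,70),(160,70,190),(355,220,415,278),(215,175,320,250)))
for n,(lo,hi,rt,rs) in B.items():
    a,b=cont(T,lo,hi,rt),cont(S,lo,hi,rs)
    ea,eb=cv2.fitEllipse(cv2.convexHull(a)),cv2.fitEllipse(cv2.convexHull(b))
    X,r=tri((T,ea[0]),(S,eb[0]))
    print(n,[np.round(e,1).tolist() for e in ea],[np.round(e,1).tolist() for e in eb],X.round(4),r, cv2.boundingRect(a),cv2.boundingRect(b))
    if n in("rest","plate"):
        bx=cv2.minAreaRect(a);P=planes(T,cv2.boxPoints(bx),.011 if n=="rest" else .022);print("  top",P.round(3)[:,:2].tolist(),P.mean(0).round(4))
        bx=cv2.boxPoints(cv2.minAreaRect(b)); 
        if n=="plate":
            q=cv2.approxPolyDP(cv2.convexHull(b),8,True);P=planes(S,q,.022);print("  scene",P.round(3)[:,:2].tolist(),P.mean(0).round(4))
# mat via brown border, corners
m=mask(T,(0,100,80),(14,255,230),(240,170,420,305));
c=cv2.findNonZero(m);bx=cv2.minAreaRect(c);print("mat",bx,planes(T,cv2.boxPoints(bx),.002).round(3)[:,:2].tolist())
for im,n in((T,"t"),(S,"s")):pass
vis=np.hstack([cv2.resize(S["color"][340:410,390:460],(400,400)),cv2.resize(T["color"][225:285,130:190],(400,400))]);cv2.imwrite("pics/crop1.png",vis)
E
```

```text
yellow [[201.6, 215.2], [23.6, 26.3], 121.5] [[423.4, 374.8], [39.0, 43.4], 175.5] [0.5973 0.3145 0.0288] [np.float64(0.6), np.float64(0.6)] (189, 203, 26, 25) (405, 354, 39, 43)
blue [[442.4, 291.9], [22.8, 25.6], 96.1] [[251.9, 160.2], [3.3, 9.9], 104.8] [ 0.3792 -0.3222  0.0238] [np.float64(0.4), np.float64(0.4)] (430, 281, 26, 23) (248, 158, 10, 5)
trivet [[253.1, 247.0], [53.9, 80.0], 91.7] [[373.2, 295.5], [53.0, 71.7], 99.5] [0.5154 0.1649 0.0345] [np.float64(12.7), np.float64(12.7)] (252, 220, 41, 55) (338, 269, 72, 56)
rest [[483.3, 242.6], [29.3, 69.3], 5.1] [[180.3, 170.1], [21.9, 75.2], 67.4] [ 0.5093 -0.4424  0.006 ] [np.float64(0.1), np.float64(0.1)] (470, 211, 28, 65) (147, 152, 67, 37)
  top [[0.426, -0.397], [0.599, -0.423], [0.591, -0.487], [0.418, -0.46]] [ 0.5084 -0.4416  0.011 ]
lid [[434.2, 209.5], [21.0, 24.3], 24.8] [[186.0, 194.4], [20.3, 25.6], 80.3] [ 0.5928 -0.3007  0.0655] [np.float64(0.7), np.float64(0.7)] (424, 199, 22, 24) (174, 185, 25, 20)
plate [[383.8, 252.9], [59.1, 67.3], 173.6] [[262.8, 195.3], [12.4, 17.5], 30.5] [ 0.4848 -0.1687  0.069 ] [np.float64(4.4), np.float64(4.4)] (360, 228, 49, 48) (259, 187, 12, 10)
  top [[0.428, -0.106], [0.554, -0.11], [0.551, -0.238], [0.426, -0.233]] [ 0.4899 -0.1719  0.022 ]
  scene [[0.438, -0.203], [0.445, -0.232]] [ 0.4412 -0.2172  0.022 ]
mat ((325.9631042480469, 239.3248291015625), (153.8218994140625, 111.01776123046875), 0.9093804955482483) [[0.386, 0.195], [0.69, 0.187], [0.673, -0.235], [0.37, -0.219]]
```

View pics/crop1.png

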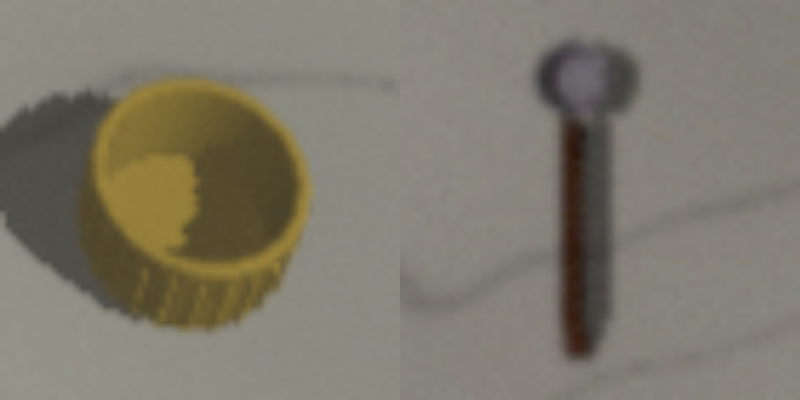

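The crop confirms the yellow ramekin (deep ribbed cup, rim centre near (424,370) in the scene view) and the spoon (bowl away from the robot). Two wrist surveys from further out follow, so the fingers do not hide the things.

```bash
python3 -m inch '-0.275 0.226 0 0 1; -0.275 0.226 0 0 1; -0.275 0.226 0 0 1; -0.275 0.226 0 0 1; -0.275 0.226 0 0 1; -0.275 0.226 0 0 1; 0 0 0 0 1; 0 0 0 0 1'
python3 - <<'E'
from h import *
c=cam("wrist");cv2.imwrite("pics/wA.png",c["color"]);pickle.dump(c,open("wA.pkl","wb"))
E
python3 -m inch '0 0.367 0 0 1; 0 0.367 0 0 1; 0 0.367 0 0 1; 0 0.367 0 0 1; 0 0 0 0 1; 0 0 0 0 1; 0 0 0 0 1; 0 0 0 0 1'
python3 - <<'E'
from h import *
c=cam("wrist");cv2.imwrite("pics/wB.png",c["color"]);pickle.dump(c,open("wB.pkl","wb"))
a=pickle.load(open("wA.pkl","rb"))["color"]
cv2.imwrite("pics/AB.png",np.vstack([a[:300],c["color"][:300]]))
E
```

```text
time_s: 2.3
tcp_pos: [0.6777, -0.1268, 0.2707]
eef_rot: [-180.0, -0.1, 180.0]
contact_force: [-0.5, -0.2, 0.6]
gripper_width: 0.0875
gripper_force: 0.0
time_s: 3.35
tcp_pos: [0.678, 0.0929, 0.2718]
eef_rot: [180.0, 0.0, 179.9]
contact_force: [0.5, 0.2, 0.3]
gripper_width: 0.0875
gripper_force: 0.0
```

View pics/AB.png

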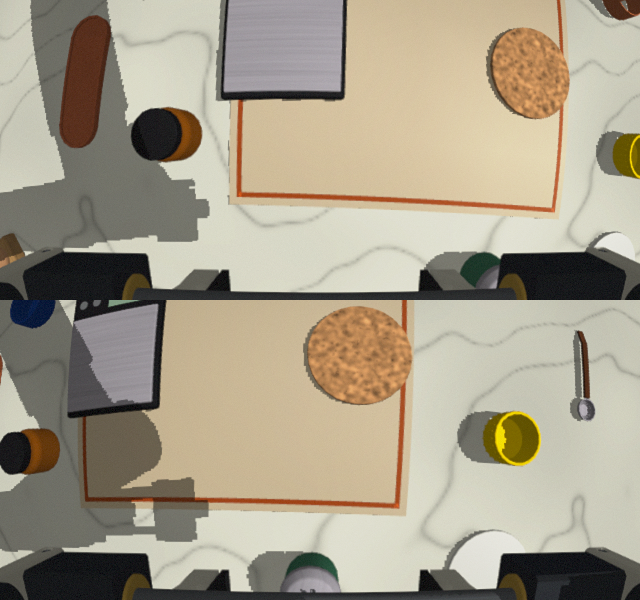

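Survey A (upper): jar lid (157,134), rest (85,82), scale back edge (282,97), cork trivet (530,73). Survey B (lower): trivet (360,55), yellow ramekin (513,138), spoon (584,75), dredger (312,275). Now I measure these.

```bash
cat > m.py <<'E'
from h import *
from scipy.optimize import least_squares
def circ(P,R=None):
    P=np.array(P)[:,:2];c0=P.mean(0)
    if R is None:
        r=least_squares(lambda v:np.hypot(*(P-v[:2]).T)-v[2],[*c0,.03],loss="soft_l1",f_scale=.001);return r.x
    return least_squares(lambda v:np.hypot(*(P-v).T)-R,c0,loss="soft_l1",f_scale=.001).x
E
python3 - <<'E'
from m import *
A,B,W=[pickle.load(open(f,"rb")) for f in("wA.pkl","wB.pkl","w1.pkl")];W["fish"]=True
T=cam("top","pics/top0.png");S=cam("scene","pics/scene0.png")
def op(m,k): return cv2.morphologyEx(m,cv2.MORPH_OPEN,cv2.getStructuringElement(cv2.MORPH_ELLIPSE,(k,k)))
tr={}
for n,c,roi in(("A",A,(470,10,600,140)),("B",B,(290,0,430,120))):
    m=op(cv2.morphologyEx(mask(c,(5,90,60),(22,255,250),roi),cv2.MORPH_CLOSE,np.ones((5,5))),25)
    q=cv2.convexHull(big(m))[:,0];tr[n]=cv2.fitEllipse(q)[0];print("trivet",n,circ(planes(c,q,.010)).round(4),len(q))
print("trivet tri",tri((A,tr["A"]),(B,tr["B"])))
def rim(nm,c,lo,hi,roi,z):
    q=cont(c,lo,hi,roi);h=cv2.convexHull(q)[:,0];P=planes(c,h,z)[:,:2].astype(np.float32)
    o=-c["R"].T@c["t"];e=cv2.minEnclosingCircle(P);ctr=cv2.fitEllipse(h)[0]
    d=P.mean(0)-o[:2];f=P[(P-P.mean(0))@d>0]   # far half: rim only
    print(nm,"enc",np.round(e[0],4),round(e[1],4),"fit",circ(P).round(4),"far",circ(f,.032 if z<.07 else .031).round(4),"px",np.round(ctr,1));return ctr
lA=rim("lid A",A,(0,0,0),(179,255,45),(128,104,185,165),.075)
lB=rim("lid B",B,(0,0,0),(179,255,45),(0,125,35,180),.075)
lT=cv2.fitEllipse(cv2.convexHull(cont(T,(0,0,0),(179,255,50),(415,190,452,225))))[0]
lS=cv2.fitEllipse(cv2.convexHull(cont(S,(0,0,0),(179,255,50),(165,175,215,206))))[0]
print(tri((A,lA),(B,lB)),tri((A,lA),(T,lT),(S,lS)))
ye=((20,140,40),(35,255,255))
yB=rim("yel B",B,*ye,(475,105,550,175),.042)
yS=(423.5,370.5);print(tri((B,yB),(S,yS)))
bl=((105,120,20),(130,255,255))
bW=rim("blue W",W,*bl,(295,120,370,195),.042);print(tri((W,bW),(T,(442.4,291.9))))
# plate back edge in A
q=cont(A,(100,5,90),(170,60,250),(222,0,348,97))
for z in(.022,):
    for v in(20,80):
        xs=np.where(cv2.drawContours(np.zeros((480,640),np.uint8),[q],-1,255,-1)[v]>0)[0];print("plate row",v,planes(A,[(xs[0],v),(xs[-1],v)],z)[:,:2].round(4).tolist())
    p=q[:,0];print("back",[plane(A,(u,p[abs(p[:,0]-u)<2][:,1].max()),z)[:2].round(4).tolist() for u in(240,285,330)])
E
```

```text
trivet A [0.5088 0.1305 0.0601] 39
trivet B [0.5081 0.1329 0.0596] 44
trivet tri (array([5.07529433e-01, 1.33241958e-01, 2.76017338e-05]), [np.float64(0.0), np.float64(0.0)])
lid A enc [ 0.5949 -0.2973] 0.0292 fit [ 0.5953 -0.2974  0.0278] far [ 0.5955 -0.294 ] px [156.  134.1]
lid B enc [ 0.5954 -0.2914] 0.0328 fit [ 0.5944 -0.2909  0.0303] far [ 0.5941 -0.291 ] px [ 14.4 152.7]
(array([ 0.59454653, -0.30158282,  0.06430595]), [np.float64(0.2), np.float64(0.2)]) (array([ 0.59353101, -0.3006238 ,  0.06574479]), [np.float64(1.4), np.float64(1.4), np.float64(0.4)])
yel B enc [0.5984 0.3042] 0.039 fit [0.5976 0.3049 0.036 ] far [0.5972 0.3106] px [511.8 138. ]
(array([0.59521366, 0.31005024, 0.03306504]), [np.float64(2.9), np.float64(2.9)])
blue W enc [ 0.3788 -0.3191] 0.0309 fit [ 0.3788 -0.3193  0.0302] far [ 0.3774 -0.3212] px [332.7 156.5]
(array([ 0.37896932, -0.31916203,  0.0354606 ]), [np.float64(0.0), np.float64(0.0)])
plate row 20 [[0.4652, -0.2359], [0.4711, -0.1077]]
plate row 80 [[0.537, -0.2378], [0.5414, -0.1092]]
back [[0.5508, -0.2194], [0.552, -0.1696], [0.5538, -0.1211]]
```

```bash
python3 -m inch '0.08 -0.373 0 0 1; 0.08 -0.373 0 0 1; 0.08 -0.373 0 0 1; 0.08 -0.373 0 0 1; 0.08 -0.373 0 0 1; 0.08 -0.373 0 0 1; 0.08 -0.373 0 0 1; 0 0 0 0 1' 20
python3 - <<'E'
from h import *
c=cam("wrist");pickle.dump(c,open("wC.pkl","wb"))
for n in("scene",):cv2.imwrite("pics/c.png",cam(n)["color"])
print(get_state()["tcp_pos"],get_state()["eef_rot"])
E
```

```text
time_s: 4.5
tcp_pos: [0.5926, -0.3011, 0.2712]
eef_rot: [-180.0, -0.0, 179.7]
contact_force: [0.2, -0.4, -0.2]
gripper_width: 0.0877
gripper_force: 0.0
[ 0.5936675  -0.29808937  0.27127514] [ 1.79984880e+02 -1.89776205e-02  1.79903565e+02]
```

```bash
python3 -m inch '0 0 0.333 0 1; 0 0 0.333 0 1; 0 0 0.333 0 1; 0 0 0.333 0 1; 0 0 0.167 0 1; 0 0 0.11 0 1; 0 0 0.063 0 1; 0 0 0 0 1' 20; python3 -m inch '0 0 0 0 0; 0 0 0 0 0; 0 0 0 0 0; 0 0 0 0 0; 0 0 0 0 0; 0 0 0 0 0; 0 0 0 0 0; 0 0 0 0 0' 25
```

```text
time_s: 5.6
tcp_pos: [0.5944, -0.297, 0.0209]
eef_rot: [-180.0, 0.0, -180.0]
contact_force: [-0.1, 0.4, 0.8]
gripper_width: 0.0877
gripper_force: 0.0
time_s: 6.6
tcp_pos: [0.5946, -0.2977, 0.0216]
eef_rot: [-180.0, 0.1, -180.0]
contact_force: [-0.3, -1.2, 5.9]
gripper_width: 0.0616
gripper_force: 25.0
```

```bash
python3 -m inch '0 0 -0.3 0 0; 0 0 -0.4 0 0; 0.072 0.3575 -0.1 0 0; 0.072 0.3575 0 0 0; 0.072 0.3575 0 0 0; 0.072 0.3575 0 0 0; 0.072 0.3575 0 0 0; 0.072 0.3575 0 0 0'; python3 -m inch '0.072 0.3575 0 0 0; 0.072 0.3575 0 0 0; 0 0 0 0 0; 0 0 0 0 0; 0 0 0 0 0; 0 0 0 0 0; 0 0 0 0 0; 0 0 0 0 0'
python3 - <<'E'
from h import *
print(get_state()["tcp_pos"],get_state()["eef_rot"],get_state()["gripper_width"])
c=cam("wrist");cv2.imwrite("pics/w3.png",c["color"]);cv2.imwrite("pics/s3.png",cam("scene")["color"])
E
```

```text
time_s: 7.6
tcp_pos: [0.528, 0.0261, 0.1403]
eef_rot: [180.0, -0.1, 180.0]
contact_force: [0.9, 1.2, -0.7]
gripper_width: 0.0614
gripper_force: 25.0
time_s: 8.6
tcp_pos: [0.5077, 0.1313, 0.1408]
eef_rot: [180.0, -0.0, 180.0]
contact_force: [0.6, -0.5, -2.4]
gripper_width: 0.0614
gripper_force: 25.0
[0.50767035 0.13128209 0.14076847] [ 1.79999223e+02 -7.07759031e-04  1.79970438e+02] 0.06141977490350741
```

View pics/s3.png

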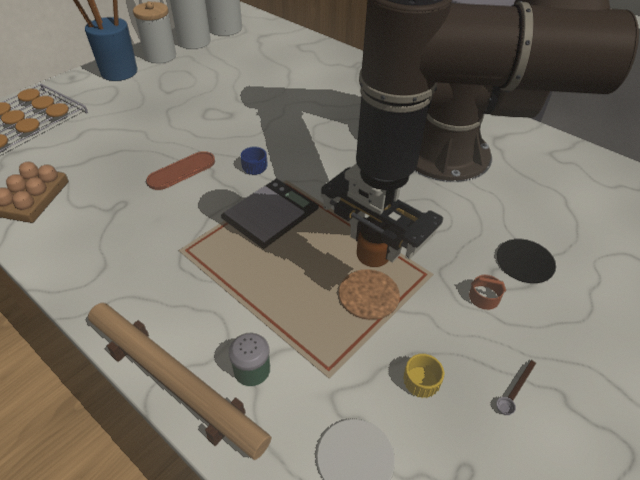

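The scene view shows the jar upright in the gripper at (375,245), above the trivet (369,294); nothing else has moved.

```bash
python3 -m inch '0 0 0.267 0 0; 0 0 0.2 0 0; 0 0 0.133 0 0; 0 0 0.067 0 0; 0 0 0.033 0 0; 0 0 0.018 0 0; 0 0 0.005 0 0; 0 0 0 0 0'
```

```text
time_s: 9.7
tcp_pos: [0.5079, 0.1318, 0.0328]
eef_rot: [180.0, 0.0, -180.0]
contact_force: [1.0, -0.5, -1.4]
gripper_width: 0.0613
gripper_force: 25.0
```

```bash
python3 -m inch '0 0 0.004 0 0; 0 0 0.003 0 0; 0 0 0 0 0; 0 0 0 0 0; 0 0 0 0 0.76; 0 0 0 0 0.85; 0 0 0 0 1; 0 0 0 0 1'; python3 -m inch '0 0 0 0 1; 0 0 -0.1 0 1; 0 0 -0.25 0 1; 0 0 -0.35 0 1; 0 0 -0.3 0 1; 0 0 0 0 1; 0 0 0 0 1; 0 0 0 0 1'
```

```text
time_s: 10.7
tcp_pos: [0.5076, 0.1317, 0.0312]
eef_rot: [-180.0, -0.0, -180.0]
contact_force: [0.0, 1.0, -0.5]
gripper_width: 0.0859
gripper_force: 0.0
time_s: 11.7
tcp_pos: [0.5069, 0.1313, 0.1805]
eef_rot: [-180.0, -0.1, -180.0]
contact_force: [0.3, -0.1, -0.9]
gripper_width: 0.0874
gripper_force: 0.0
```

```bash
python3 -m inch '-0.15 0.2975 0 0 1; -0.15 0.2975 0 0 1; -0.15 0.2975 0 0 1; -0.15 0.2975 0 0 1; 0 0 0 0 1; 0 0 0 0 1; 0 0 0.333 0 1; 0 0 0.333 0 1'  15; python3 -m inch '0 0 0.233 0 1; 0 0 0.133 0 1; 0 0 0.063 0 1; 0 0 0 0 1; 0 0 0 0 0; 0 0 0 0 0; 0 0 0 0 0; 0 0 0 0 0'; python3 -m inch '0 0 0 0 0; 0 0 0 0 0; 0 0 -0.1 0 0; 0 0 -0.3 0 0; 0 0 -0.4 0 0; 0 0 -0.3 0 0; 0 0 0 0 0; 0 0 0 0 0'
python3 - <<'E'
from h import *
c=cam("wrist");cv2.imwrite("pics/w4.png",c["color"]);pickle.dump(c,open("w4.pkl","wb"));s=cam("scene")["color"];cv2.imwrite("pics/s4.png",s[120:480])
E
```

```text
time_s: 12.7
tcp_pos: [0.5973, 0.3093, 0.0811]
eef_rot: [179.9, 0.1, 180.0]
contact_force: [0.0, -0.1, -0.6]
gripper_width: 0.0877
gripper_force: 0.0
time_s: 13.7
tcp_pos: [0.598, 0.3108, 0.0179]
eef_rot: [179.9, 0.1, -180.0]
contact_force: [-1.9, 0.8, 5.5]
gripper_width: 0.0638
gripper_force: 15.0
time_s: 14.7
tcp_pos: [0.5969, 0.3098, 0.1819]
eef_rot: [180.0, -0.0, 180.0]
contact_force: [-0.1, 1.0, -1.4]
gripper_width: 0.0634
gripper_force: 15.0
```

View pics/s4.png

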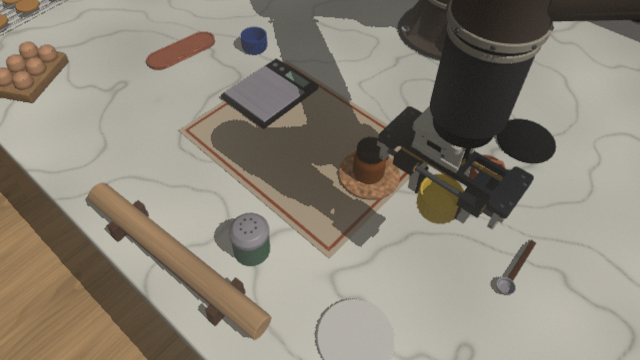

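The jar stands on the trivet (369,165), the yellow ramekin hangs upright in the gripper (440,200), and the bystanders are unmoved. Now I carry it to the plate.

```bash
python3 -m inch '0.079 -0.357 0 0 0; 0.079 -0.357 0 0 0; 0.079 -0.357 0 0 0; 0.079 -0.357 0 0 0; 0.079 -0.357 0 0 0; 0.079 -0.357 0 0 0; 0.079 -0.357 0 0 0; 0.079 -0.357 0 0 0'; python3 -m inch '0.079 -0.357 0 0 0; 0 0 0 0 0; 0 0 0 0 0; 0 0 0 0 0; 0 0 0.333 0 0; 0 0 0.3 0 0; 0 0 0.133 0 0; 0 0 0 0 0'
```

```text
time_s: 15.8
tcp_pos: [0.5015, -0.1199, 0.181]
eef_rot: [-180.0, -0.1, -180.0]
contact_force: [1.2, 0.2, -0.6]
gripper_width: 0.064
gripper_force: 15.0
time_s: 16.8
tcp_pos: [0.4901, -0.1708, 0.0656]
eef_rot: [-180.0, -0.2, -179.9]
contact_force: [0.2, -0.2, -0.5]
gripper_width: 0.0636
gripper_force: 15.0
```

```bash
python3 -m inch '0 -0.007 0.087 0 0; 0 0 0.047 0 0; 0 0 0.02 0 0; 0 0 0.01 0 0; 0 0 0 0 0; 0 0 0 0 0; 0 0 0 0 0; 0 0 0 0 0'
```

```text
time_s: 17.8
tcp_pos: [0.491, -0.1728, 0.0426]
eef_rot: [180.0, 0.0, -180.0]
contact_force: [-0.3, 1.1, -1.5]
gripper_width: 0.064
gripper_force: 15.0
```

```bash
python3 -m inch '0 0 0.007 0 0; 0 0 0.006 0 0; 0 0 0 0 0; 0 0 0 0 0; 0 0 0 0 0; 0 0 0 0 0; 0 0 0 0 0; 0 0 0 0 0';python3 -c "
from h import *
print(get_state()['tcp_pos'],get_state()['contact_force'])
c=cam('scene');cv2.imwrite('pics/s5.png',cv2.resize(c['color'][120:280,180:380],(800,640))[:600])"
```

```text
time_s: 18.8
tcp_pos: [0.491, -0.1728, 0.0406]
eef_rot: [-180.0, 0.0, -180.0]
contact_force: [-0.1, 0.8, -0.6]
gripper_width: 0.0634
gripper_force: 15.0
[ 0.49101445 -0.17283572  0.0405604 ] [-0.1149463   0.7669294  -0.62208469]
```

View pics/s5.png

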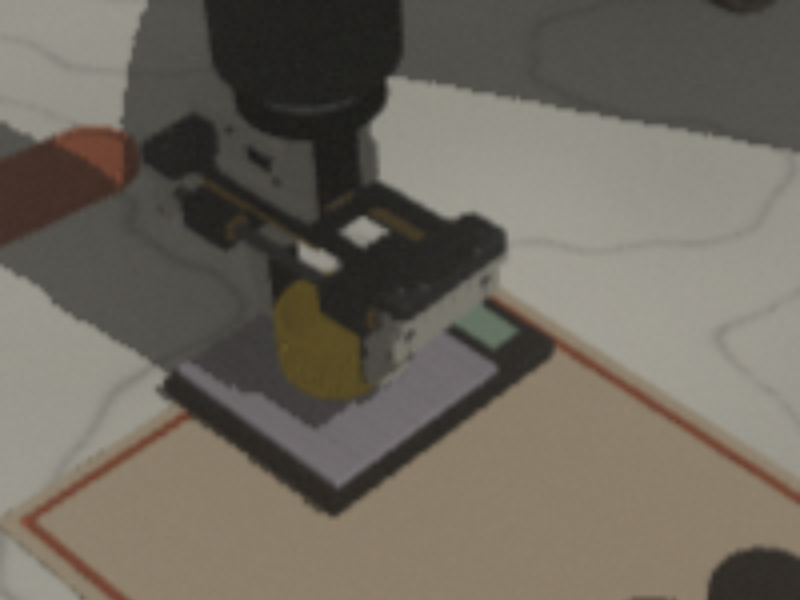

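The crop shows the yellow ramekin on or just above the plate, central (325,345).

```bash
python3 -m inch '0 0 0.004 0 0; 0 0 0.004 0 0; 0 0 0.003 0 0; 0 0 0 0 0; 0 0 0 0 0; 0 0 0 0 0; 0 0 0 0 0; 0 0 0 0 0'
```

```text
time_s: 19.85
tcp_pos: [0.4911, -0.1729, 0.0399]
eef_rot: [-180.0, 0.0, -180.0]
contact_force: [-4.6, 1.3, 9.8]
gripper_width: 0.0636
gripper_force: 15.0
```

```bash
python3 -m inch '0 0 -0.003 0 0.76; 0 0 0 0 0.8; 0 0 0 0 0.9; 0 0 0 0 1; 0 0 0 0 1; 0 0 -0.1 0 1; 0 0 -0.3 0 1; 0 0 -0.4 0 1'; python3 -m inch '0.187 -0.245 0 0 1; 0.187 -0.245 0 0 1; 0.187 -0.245 0 0 1; 0.187 -0.245 0 0 1; 0 0 0 0 1; 0 0 0 0 1; 0 0 0 0 1; 0 0 0 0 1' 15
python3 - <<'E'
from m import *
print(get_state()["tcp_pos"],get_state()["eef_rot"])
c=cam("wrist");T=cam("top");pickle.dump(c,open("w6.pkl","wb"));cv2.imwrite("pics/w6.png",c["color"])
E
```

```text
time_s: 20.85
tcp_pos: [0.4901, -0.1728, 0.1607]
eef_rot: [-180.0, -0.1, -180.0]
contact_force: [1.8, -0.3, -0.3]
gripper_width: 0.0879
gripper_force: 0.0
time_s: 21.85
tcp_pos: [0.3794, -0.3193, 0.1595]
eef_rot: [-180.0, 0.0, -179.9]
contact_force: [-0.6, 0.3, -0.1]
gripper_width: 0.0878
gripper_force: 0.0
[ 0.37935335 -0.31927147  0.15945999] [-1.79998870e+02  7.96867529e-04 -1.79908976e+02]
```

View pics/w6.png

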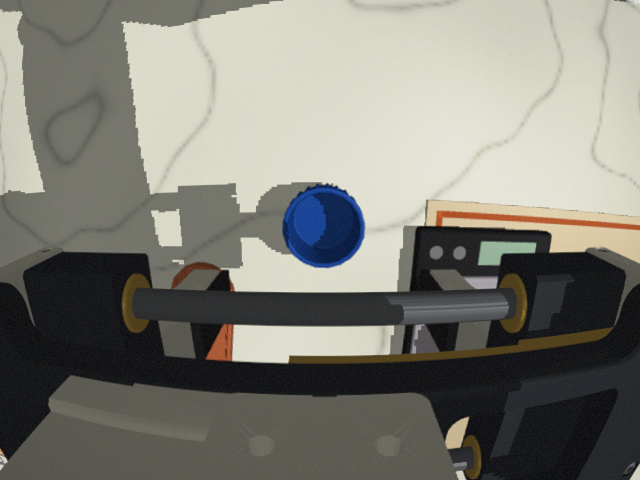

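The wrist view shows the blue ramekin centred between the fingers, rim about (324,228), with the scale clear to its right. One check, then the grasp.

```bash
python3 - <<'E'
from m import *
c=pickle.load(open("w6.pkl","rb"));W=pickle.load(open("w1.pkl","rb"));W["fish"]=True
h=cont(c,(105,120,20),(130,255,255),(270,180,380,275))[:,0];e=cv2.fitEllipse(h[h[:,1]>215]);print(e)
P=planes(c,h[h[:,1]>215],.042);print(circ(P),tri((c,e[0]),(W,(333,157))))
E
python3 -m inch '0 0 0.3 0 1; 0 0 0.3 0 1; 0 0 0.2 0 1; 0 0 0.1 0 1; 0 0 0.053 0 1; 0 0 0 0 1; 0 0 0 0 0; 0 0 0 0 0'; python3 -m inch '0 0 0 0 0; 0 0 0 0 0; 0 0 0 0 0; 0 0 -0.1 0 0; 0 0 -0.3 0 0; 0 0 -0.4 0 0; 0 0 -0.2 0 0; 0 0 0 0 0'
```

```text
((323.08038330078125, 227.85325622558594), (76.98111724853516, 80.45662689208984), 94.28206634521484)
[ 0.37755297 -0.32086051  0.0305671 ] (array([ 0.3794275 , -0.31987226,  0.03330354]), [np.float64(1.1), np.float64(1.1)])
time_s: 22.95
tcp_pos: [0.3793, -0.32, 0.0171]
eef_rot: [-180.0, 0.1, -180.0]
contact_force: [0.0, -0.6, 0.0]
gripper_width: 0.0728
gripper_force: 0.0
time_s: 23.95
tcp_pos: [0.3801, -0.3203, 0.1688]
eef_rot: [-179.9, 0.3, -180.0]
contact_force: [-0.3, -0.0, -1.1]
gripper_width: 0.0631
gripper_force: 15.0
```

```bash
python3 -m inch '-0.301 0.192 0 0 0; -0.301 0.192 0 0 0; -0.301 0.192 0 0 0; -0.301 0.192 0 0 0; -0.301 0.192 0 0 0; 0 0 0 0 0; 0 0 0 0 0; 0 0 0 0 0'; python3 -m inch '0 0 0.333 0 0; 0 0 0.3 0 0; 0 0 0.2 0 0; 0 0 0.067 0 0; 0 0 0.033 0 0; 0 0 0 0 0; 0 0 0 0 0; 0 0 0 0 0'
```

```text
time_s: 24.95
tcp_pos: [0.6034, -0.1763, 0.1658]
eef_rot: [180.0, -0.1, 180.0]
contact_force: [1.0, -0.2, -1.2]
gripper_width: 0.0625
gripper_force: 15.0
time_s: 25.95
tcp_pos: [0.6051, -0.1758, 0.0274]
eef_rot: [-180.0, 0.1, -180.0]
contact_force: [-0.1, -0.4, -1.1]
gripper_width: 0.0625
gripper_force: 15.0
```

```bash
python3 -m inch '0 0 0.024 0 0; 0 0 0.014 0 0; 0 0 0.006 0 0; 0 0 0.005 0 0; 0 0 0.003 0 0; 0 0 0 0 0; 0 0 0 0 0; 0 0 0 0 0'
```

```text
time_s: 26.95
tcp_pos: [0.6045, -0.1758, 0.0189]
eef_rot: [-180.0, 0.0, -180.0]
contact_force: [-2.6, 1.6, 5.4]
gripper_width: 0.0628
gripper_force: 15.0
```

```bash
python3 -m inch '0 0 -0.003 0 0.76; 0 0 0 0 0.85; 0 0 0 0 1; 0 0 0 0 1; 0 0 -0.1 0 1; 0 0 -0.3 0 1; 0 0 -0.4 0 1; 0 0 -0.2 0 1'
python3 - <<'E'
from m import *
A=pickle.load(open("wA.pkl","rb"));T=cam("top","pics/top0.png")
def rr(c,roi,n):
    h=cv2.convexHull(cont(c,(0,90,25),(14,255,255),roi))[:,0];P=planes(c,h,.009)[:,:2]
    b=cv2.minAreaRect((P*1000).astype(np.float32));e=cv2.boxPoints(b)
    print(n,np.round(b,1).tolist() if 0 else b);return cv2.minAreaRect(h)[0],h.mean(0)
a=rr(A,(50,5,120,155),"A");t=rr(T,(455,200,510,285),"T");print(tri((A,a[0]),(T,t[0])))
c=cam("wrist");cv2.imwrite("pics/w7.png",c["color"]);print(get_state()["tcp_pos"])
cv2.imwrite("pics/s7.png",cam("scene")["color"])
E
```

```text
time_s: 27.95
tcp_pos: [0.606, -0.1761, 0.1743]
eef_rot: [-180.0, 0.3, -180.0]
contact_force: [0.6, -0.2, -0.8]
gripper_width: 0.0876
gripper_force: 0.0
A ((508.44549560546875, -440.4826965332031), (68.76519012451172, 179.23130798339844), 81.36958312988281)
T ((509.28460693359375, -441.9769287109375), (64.50099182128906, 178.3180694580078), 81.76265716552734)
(array([ 0.5091011 , -0.44375716,  0.00204701]), [np.float64(0.6), np.float64(0.6)])
[ 0.60694882 -0.17620327  0.17511573]
```

View pics/s7.png

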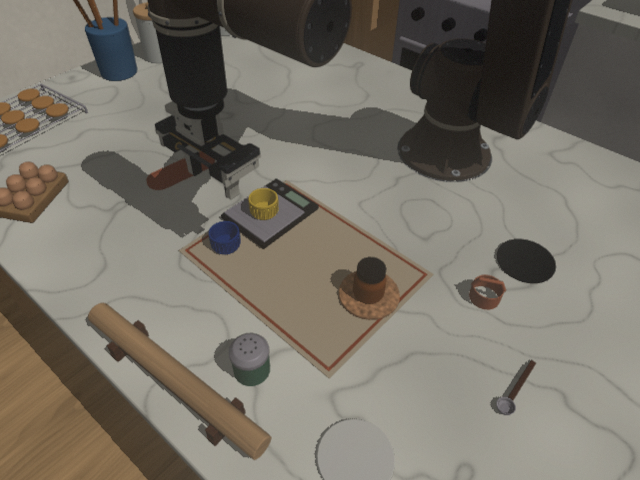

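The scene view shows blue behind the scale (225,238), yellow centred on the plate (263,205) and the jar on the trivet (370,280), with the bystanders unmoved. Next is the spoon rest, turned about -8.5°, centre (0.509,-0.442).

```bash
python3 -m inch '0.131 -0.355 0 0 1; 0.131 -0.355 0 0 1; 0.131 -0.355 0 0 1; 0.131 -0.355 0 0 1; 0.131 -0.355 0 0 1; 0 0 0 0.0236 1; 0 0 0 0 1; 0 0 0 0 1' 25; python3 -m inch '0 0 0.333 0 1; 0 0 0.333 0 1; 0 0 0.2 0 1; 0 0 0.1 0 1; 0 0 0.067 0 1; 0 0 0.06 0 1; 0 0 0 0 1; 0 0 0 0 1'
```

```text
time_s: 29.1
tcp_pos: [0.5064, -0.4415, 0.1688]
eef_rot: [180.0, -0.0, 171.7]
contact_force: [0.1, -0.5, -0.6]
gripper_width: 0.0878
gripper_force: 0.0
time_s: 30.1
tcp_pos: [0.5068, -0.4424, 0.006]
eef_rot: [-180.0, 0.1, 171.5]
contact_force: [0.3, 0.8, -0.0]
gripper_width: 0.0877
gripper_force: 0.0
```

```bash
python3 -m inch '-0.013 0 0.012 0 1; 0 0 0.005 0 1; 0 0 0 0 0; 0 0 0 0 0; 0 0 0 0 0; 0 0 0 0 0; 0 0 0 0 0; 0 0 0 0 0'; python3 -m inch '0 0 -0.05 0 0; 0 0 -0.15 0 0; 0 0 -0.25 0 0; 0 0 -0.3 0 0; 0 0 -0.25 0 0; 0 0 0 0 0; 0 0 0 0 0; 0 0 0 0 0'
python3 - <<'E'
from h import *
s=get_state();print(s["tcp_pos"],s["eef_rot"],s["contact_force"])
cv2.imwrite("pics/s8.png",cv2.resize(cam("scene")["color"][100:280,100:340],(800,600)))
c=cam("wrist");pickle.dump(c,open("w8.pkl","wb"));cv2.imwrite("pics/w8.png",c["color"])
E
```

```text
time_s: 31.1
tcp_pos: [0.5083, -0.4424, 0.0026]
eef_rot: [180.0, 0.0, 171.5]
contact_force: [0.5, 0.1, -0.2]
gripper_width: 0.0619
gripper_force: 25.0
time_s: 32.1
tcp_pos: [0.5075, -0.4419, 0.1511]
eef_rot: [179.9, -0.1, 171.5]
contact_force: [0.0, 0.1, -1.6]
gripper_width: 0.0615
gripper_force: 25.0
[ 0.50749421 -0.44187445  0.15111737] [ 1.79939985e+02 -1.35377560e-01  1.71505587e+02] [ 0.04874981  0.13414219 -1.59790193]
```

View pics/s8.png

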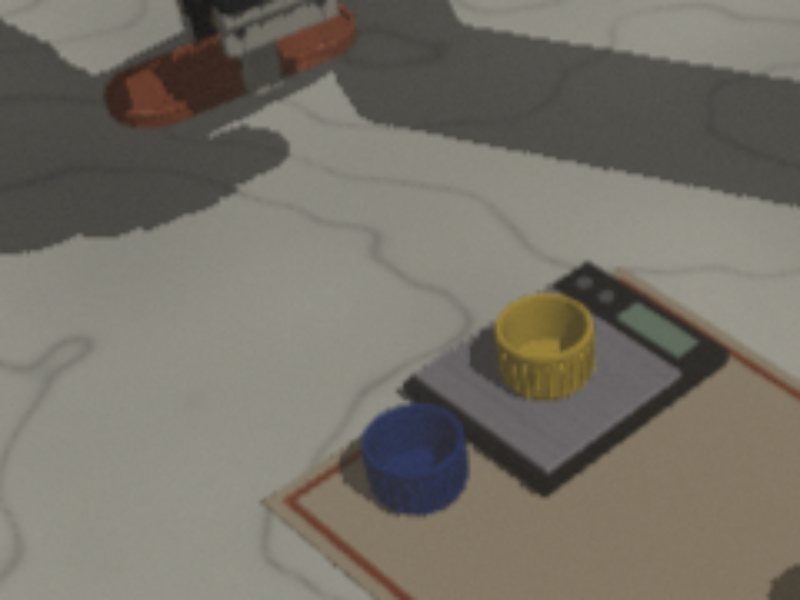

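The rest hangs level in the gripper (230,65 in the crop), blue is behind the scale (414,460) and yellow is mid-plate (545,345). Now I carry the rest to (0.499,-0.020), yaw -2.3°.

```bash
python3 -m inch '0 0 0 -0.0172 0; 0.0212 0.351 0 0 0; 0.0212 0.351 0 0 0; 0.0212 0.351 0 0 0; 0.0212 0.351 0 0 0; 0.0212 0.351 0 0 0; 0.0212 0.351 0 0 0; 0.0212 0.351 0 0 0'; python3 -m inch '0.0212 0.351 0 0 0; 0 0 0 0 0; 0 0 0 0 0; 0 0 0.3 0 0; 0 0 0.3 0 0; 0 0 0.2 0 0; 0 0 0.067 0 0; 0 0 0 0 0'
```

```text
time_s: 33.2
tcp_pos: [0.5004, -0.0716, 0.1523]
eef_rot: [-180.0, -0.0, 177.7]
contact_force: [1.6, -0.2, -1.6]
gripper_width: 0.0614
gripper_force: 25.0
time_s: 34.2
tcp_pos: [0.4997, -0.0213, 0.0224]
eef_rot: [-180.0, -0.1, 177.6]
contact_force: [0.3, -0.0, -1.5]
gripper_width: 0.0615
gripper_force: 25.0
```

```bash
python3 -m inch '0 0.005 0.06 0 0; 0 0 0.027 0 0; 0 0 0.013 0 0; 0 0 0.007 0 0; 0 0 0.004 0 0; 0 0 0 0 0; 0 0 0 0 0; 0 0 0 0 0'
```

```text
time_s: 35.2
tcp_pos: [0.4998, -0.0197, 0.006]
eef_rot: [180.0, 0.0, 177.7]
contact_force: [-0.8, 0.3, -1.2]
gripper_width: 0.0617
gripper_force: 25.0
```

```bash
python3 -m inch '0 0 0.005 0 0; 0 0 0.004 0 0; 0 0 0 0 0; 0 0 0 0 0; 0 0 0 0 0; 0 0 0 0 0; 0 0 0 0 0; 0 0 0 0 0'
```

```text
time_s: 36.2
tcp_pos: [0.4997, -0.0198, 0.0046]
eef_rot: [-180.0, -0.0, 177.7]
contact_force: [-0.6, 0.3, -0.3]
gripper_width: 0.0612
gripper_force: 25.0
```

```bash
python3 -m inch '0 0 0.004 0 0; 0 0 0 0 0; 0 0 0 0 0.76; 0 0 0 0 0.85; 0 0 0 0 1; 0 0 -0.1 0 1; 0 0 -0.3 0 1; 0 0 -0.4 0 1'; python3 -m inch '0 0 -0.35 0 1; 0 0 0 0 1; 0 0 0 0 1; -0.3 0.3 0 0 1; -0.3 0.3 0 0 1; -0.1 0.3 0 0 1; 0 0.3 0 0 1; 0 0.3 0 0 1'
python3 - <<'E'
from m import *
s=get_state();print(s["tcp_pos"],s["eef_rot"])
c=cam("wrist");pickle.dump(c,open("w9.pkl","wb"));cv2.imwrite("pics/w9.png",c["color"]);cv2.imwrite("pics/t9.png",cam("top")["color"])
E
```

```text
time_s: 37.2
tcp_pos: [0.4987, -0.0201, 0.1241]
eef_rot: [-179.9, -0.2, 177.7]
contact_force: [1.3, 0.4, -0.3]
gripper_width: 0.0874
gripper_force: 0.0
time_s: 38.2
tcp_pos: [0.6112, 0.2002, 0.1737]
eef_rot: [-179.9, -0.2, 177.7]
contact_force: [0.1, 0.3, -0.4]
gripper_width: 0.0877
gripper_force: 0.0
[0.61123833 0.200235   0.17368945] [-179.86286428   -0.20346263  177.68385515]
```

View pics/w9.png

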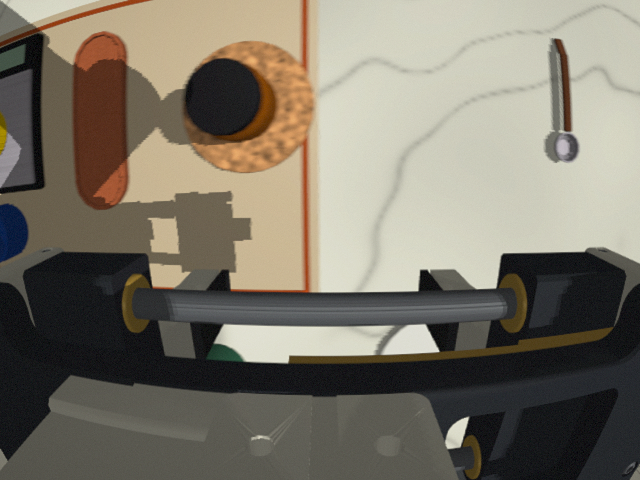

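The wrist view shows the rest between scale and trivet (100,120), the jar on the trivet (238,95 lid side), and the spoon with handle (565,80) and bowl (563,147).

Run:
```python
from m import *
C=pickle.load(open("w9.pkl","rb"));B=pickle.load(open("wB.pkl","rb"));T=cam("top","pics/top0.png")
def sp(c,roi,n,lohi,bowl):
    m=mask(c,*lohi,roi);P=cv2.findNonZero(m)[:,0].astype(float);W=planes(c,P,.0095)[:,:2]
    u=np.linalg.svd(W-W.mean(0),full_matrices=False)[2][0];u*=np.sign(u[0]);s=(W-W.mean(0))@u
    bw=plane(c,bowl,.006)[:2]
    print(n,"mean",W.mean(0).round(4),"yaw",np.degrees(np.arctan2(u[1],u[0])).round(1),"ends",(W.mean(0)+u*s.min()).round(4),(W.mean(0)+u*s.max()).round(4),"bowl",bw.round(4),len(P));return P.mean(0)
br=((0,60,15),(14,255,160))
a=sp(C,(540,30,585,135),"C",br,(565,147));b=sp(B,(565,25,600,105),"B",br,(585,109));t=sp(T,(145,235,170,285),"T",((0,60,15),(14,255,160)),(157.7,236.8))
print(tri((C,a),(B,b)),tri((C,a),(T,t)))
# rest placed
h=cv2.convexHull(cont(C,(0,110,25),(12,255,255),(65,20,140,220)))[:,0];P=(planes(C,h,.012)[:,:2]*1000).astype(np.float32);print("rest",cv2.minAreaRect(P),cv2.boundingRect(h))
T2=cam("top","pics/t9.png");h=cv2.convexHull(cont(T2,(0,100,60),(12,255,255),(305,205,350,290)))[:,0];P=(planes(T2,h,.012)[:,:2]*1000).astype(np.float32);print("rest top",cv2.minAreaRect(P),cv2.boundingRect(h))
# jar lid far side and trivet in C
h=cont(C,(0,0,0),(179,255,45),(180,50,265,140));P=planes(C,h,.085);print("lid",circ(P))
m=cv2.morphologyEx(mask(C,(5,90,90),(22,255,250),(182,30,316,180)),cv2.MORPH_CLOSE,np.ones((5,5)));h=cv2.convexHull(big(m))[:,0];print("trivet",circ(planes(C,h,.010),.06))
```

```text
C mean [0.4821 0.4434] yaw 2.2 ends [0.4345 0.4416] [0.5283 0.4452] bowl [0.5455 0.4439] 616
B mean [0.4827 0.4419] yaw 2.3 ends [0.4351 0.44  ] [0.5289 0.4438] bowl [0.545  0.4425] 358
T mean [0.4808 0.4438] yaw 1.4 ends [0.4353 0.4427] [0.5278 0.4449] bowl [0.5449 0.4393] 122
(array([0.48046404, 0.44925772, 0.00057276]), [np.float64(0.3), np.float64(0.3)]) (array([0.48140051, 0.44525284, 0.0059605 ]), [np.float64(0.4), np.float64(0.4)])
rest ((500.1025695800781, -15.55844497680664), (66.72494506835938, 178.7286834716797), 87.69924926757812) (72, 31, 56, 179)
rest top ((501.2241516113281, -18.95891571044922), (61.79840087890625, 178.52468872070312), 88.56033325195312) (315, 216, 24, 67)
lid [0.50901126 0.13455753 0.02606071]
trivet [0.50776799 0.13628686]
```

```bash
python3 -m inch '0 0 0 -0.012 1; 0.141 0.329 0 0 1; 0.141 0.329 0 0 1; 0.141 0.329 0 0 1; 0.141 0.329 0 0 1; 0.141 0.329 0 0 1; 0 0 0 0 0.5; 0 0 0 0 0.5' 15; python3 -m inch '0 0 0.3 0 0.5; 0 0 0.3 0 0.5; 0 0 0.25 0 0.5; 0 0 0.1 0 0.5; 0 0 0.067 0 0.5; 0 0 0.04 0 0.5; 0 0 0 0 0.5; 0 0 0 0 0.5'
```

```text
time_s: 39.4
tcp_pos: [0.4975, 0.441, 0.1756]
eef_rot: [-179.9, -0.1, -178.0]
contact_force: [0.2, 0.2, 0.5]
gripper_width: 0.073
gripper_force: 0.0
time_s: 40.4
tcp_pos: [0.4979, 0.4427, 0.0189]
eef_rot: [179.9, 0.1, -178.0]
contact_force: [0.8, 0.8, -1.4]
gripper_width: 0.0438
gripper_force: 0.0
```

```bash
python3 -m inch '0 0 0.05 0 0.5; 0 0 0.03 0 0.5; 0 0 0 0 0.5; 0 0 0 0 0.5; 0 0 0 0 0.5; 0 0 0 0 0.5; 0 0 0 0 0.5; 0 0 0 0 0.5'; python3 -c "
from plant import *
print(get_state()['tcp_pos'])"
```

```text
time_s: 41.4
tcp_pos: [0.4976, 0.4422, 0.006]
eef_rot: [180.0, 0.0, -178.0]
contact_force: [0.2, -0.2, 0.3]
gripper_width: 0.0435
gripper_force: 0.0
[0.49756874 0.44220408 0.00595844]
```

Good height. Close, lift, and check.

```bash
python3 -m inch '0 0 0 0 0; 0 0 0 0 0; 0 0 0 0 0; 0 0 0 0 0; 0 0 0 0 0; 0 0 -0.05 0 0; 0 0 -0.2 0 0; 0 0 -0.3 0 0' 15;  python3 -m inch '0 0 -0.3 0 0; 0 0 -0.15 0 0; 0 0 0 0 0; 0 0 0 0 0; 0 0 0 0 0; 0 0 0 0 0; 0 0 0 0 0; 0 0 0 0 0'
python3 - <<'E'
from m import *
s=get_state();print(s["tcp_pos"],s["eef_rot"])
c=cam("wrist");pickle.dump(c,open("w10.pkl","wb"));cv2.imwrite("pics/w10.png",c["color"]);a=cam("scene");cv2.imwrite("pics/s10.png",a["color"])
cv2.imwrite("pics/m10.png",np.hstack([cv2.resize(a["color"][300:440,400:560],(400,350)),cv2.resize(c["color"],(400,350))]))
E
```

```text
time_s: 42.4
tcp_pos: [0.4969, 0.4413, 0.0883]
eef_rot: [-179.9, -0.1, -178.0]
contact_force: [0.9, 0.7, 0.4]
gripper_width: 0.0095
gripper_force: 15.0
time_s: 43.4
tcp_pos: [0.4975, 0.4422, 0.1557]
eef_rot: [-180.0, -0.0, -178.0]
contact_force: [1.2, 1.0, 0.0]
gripper_width: 0.0096
gripper_force: 15.0
[0.49754247 0.44219992 0.15569743] [-1.79986210e+02 -9.41612977e-03 -1.77970986e+02]
```

View pics/m10.png

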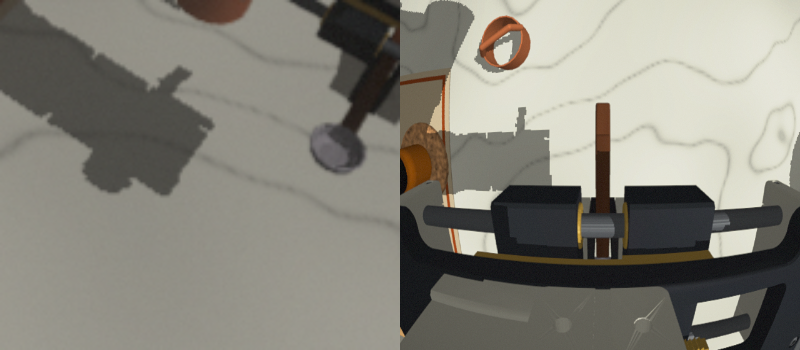

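The spoon is held level: handle end at (602,105), bowl at (336,147) in the left crop. Now I take it to the rest.

```bash
python3 -m inch '0 0 0 0.012 0; -0.0173 -0.3846 0 0 0; -0.0173 -0.3846 0 0 0; -0.0173 -0.3846 0 0 0; -0.0173 -0.3846 0 0 0; -0.0173 -0.3846 0 0 0; -0.0173 -0.3846 0 0 0; -0.0173 -0.3846 0 0 0';  python3 -m inch '-0.0173 -0.3846 0 0 0; 0 0 0 0 0; 0 0 0 0 0; 0 0 0.3 0 0; 0 0 0.3 0 0; 0 0 0.2 0 0; 0 0 0 0 0; 0 0 0 0 0'
python3 - <<'E'
from m import *
s=get_state();print(s["tcp_pos"],s["eef_rot"])
a=cam("scene");c=cam("wrist");cv2.imwrite("pics/w11.png",c["color"])
cv2.imwrite("pics/m11.png",np.hstack([cv2.resize(a["color"][140:320,200:405],(400,350)),cv2.resize(c["color"],(400,350))]))
E
```

```text
time_s: 44.5
tcp_pos: [0.4995, 0.0363, 0.1564]
eef_rot: [180.0, 0.1, 177.7]
contact_force: [1.5, -0.0, -1.0]
gripper_width: 0.0094
gripper_force: 15.0
time_s: 45.5
tcp_pos: [0.5008, -0.0188, 0.037]
eef_rot: [180.0, 0.1, 177.8]
contact_force: [0.9, -0.2, 0.5]
gripper_width: 0.0097
gripper_force: 15.0
[ 0.50084969 -0.01878519  0.03695335] [1.79990827e+02 7.11460182e-02 1.77806454e+02]
```

View pics/m11.png

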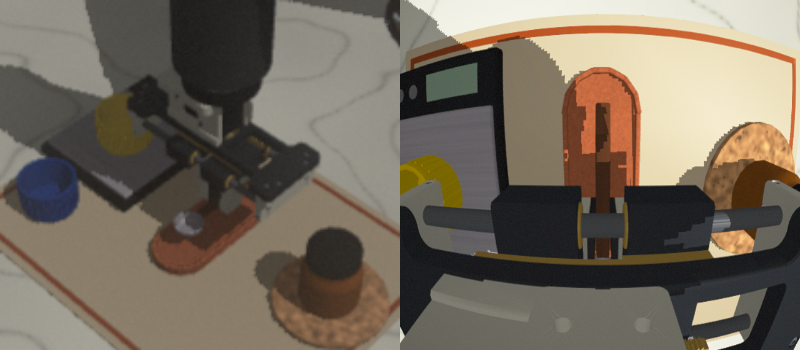

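The spoon hangs over the trough, in line with it (602,140 on the right; bowl 188,222 on the left).

```bash
python3 -m inch '0 -0.005 0.06 0 0; 0 0 0.04 0 0; 0 0 0.02 0 0; 0 0 0.01 0 0; 0 0 0 0 0; 0 0 0 0 0; 0 0 0 0 0; 0 0 0 0 0'; python3 -m inch '0 0 0.004 0 0; 0 0 0.003 0 0; 0 0 0 0 0; 0 0 0 0 0; 0 0 0 0 0; 0 0 0 0 0; 0 0 0 0 0; 0 0 0 0 0'
```

```text
time_s: 46.6
tcp_pos: [0.4999, -0.0205, 0.0165]
eef_rot: [180.0, 0.0, 177.7]
contact_force: [1.2, 0.4, -0.6]
gripper_width: 0.0097
gripper_force: 15.0
time_s: 47.6
tcp_pos: [0.4998, -0.0205, 0.0154]
eef_rot: [180.0, 0.0, 177.7]
contact_force: [-0.1, -0.2, -1.3]
gripper_width: 0.0101
gripper_force: 15.0
```

```bash
python3 -m inch '0 0 0.003 0 0; 0 0 0 0 0; 0 0 0 0 0; 0 0 0 0 0; 0 0 0 0 0; 0 0 0 0 0; 0 0 0 0 0; 0 0 0 0 0'
```

```text
time_s: 48.6
tcp_pos: [0.4998, -0.0206, 0.0149]
eef_rot: [-180.0, -0.0, 177.7]
contact_force: [-0.7, 0.6, -1.6]
gripper_width: 0.0098
gripper_force: 15.0
```

```bash
python3 -m inch '0 0 0.003 0 0; 0 0 0.002 0 0; 0 0 0 0 0; 0 0 0 0 0; 0 0 0 0 0; 0 0 0 0 0; 0 0 0 0 0; 0 0 0 0 0'
```

```text
time_s: 49.6
tcp_pos: [0.4998, -0.0206, 0.0146]
eef_rot: [-180.0, 0.0, 177.7]
contact_force: [-2.7, 0.4, 5.8]
gripper_width: 0.01
gripper_force: 15.0
```

Contact. Release gently, rise, back off clear of everything, and look.

```bash
python3 -m inch '0 0 -0.002 0 0.14; 0 0 0 0 0.18; 0 0 0 0 0.25; 0 0 0 0 0.3; 0 0 0 0 0.3; 0 0 0 0 0.3; 0 0 -0.03 0 0.3; 0 0 -0.1 0 0.3'; python3 -m inch '0 0 -0.3 0 0.3; 0 0 -0.4 0 0.3; 0 0 -0.4 0 0.3; 0 0 -0.2 0 0.3; -0.3 0 0 0 0.3; -0.3 0 0 0 0.3; -0.3 0 0 0 0.3; -0.3 0 0 0 0.3'
python3 - <<'E'
from m import *
s=get_state();print(s["tcp_pos"])
c=cam("wrist");pickle.dump(c,open("w12.pkl","wb"));cv2.imwrite("pics/w12.png",c["color"]);a=cam("scene");cv2.imwrite("pics/s12.png",a["color"]);cv2.imwrite("pics/t12.png",cam("top")["color"])
E
```

```text
time_s: 50.6
tcp_pos: [0.4992, -0.0207, 0.0338]
eef_rot: [-180.0, -0.1, 177.7]
contact_force: [-0.1, 0.6, -0.1]
gripper_width: 0.0261
gripper_force: 0.0
time_s: 51.6
tcp_pos: [0.6809, -0.0279, 0.2293]
eef_rot: [180.0, 0.0, 177.7]
contact_force: [1.5, 0.9, -0.7]
gripper_width: 0.0258
gripper_force: 0.0
[ 0.68094441 -0.02787768  0.22925036]
```

View pics/w12.png

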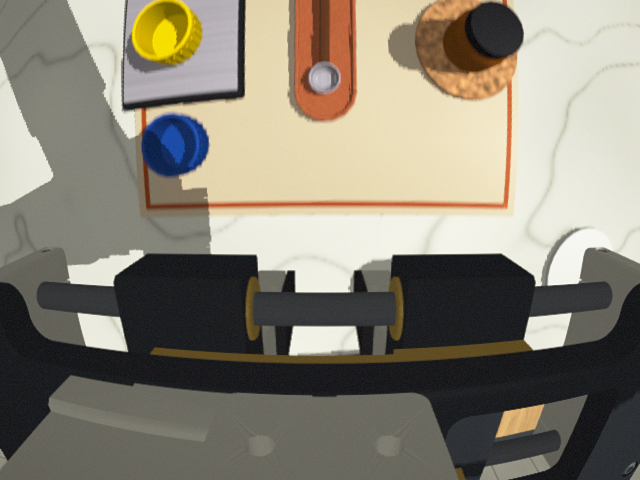

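Run:
```python
from m import *
C=pickle.load(open("w12.pkl","rb"))
S0,S1=cv2.imread("pics/scene0.png"),cv2.imread("pics/s12.png")
for n,r in(("cutter",(465,265,510,312)),("dredger",(225,325,275,390))):
    x0,y0,x1,y1=r
    sh=cv2.phaseCorrelate(*[cv2.cvtColor(s[y0:y1,x0:x1],cv2.COLOR_BGR2GRAY).astype(float) for s in(S0,S1)]);print(n,sh)
```

```text
cutter ((0.4536193915808191, 0.005078578575417936), 1.0066426190126805)
dredger ((0.029207224157161704, 0.02259039312077249), 0.9877980552088115)
```

The wrist view shows the spoon lying lengthwise in the rest (322,60), yellow on the plate (167,32), blue behind the scale (175,145) and the jar on the trivet (490,35). Cutter and dredger are unmoved, so I hand in.

```bash
python3 -c "
from plant import *
print(close_job())"
```

```text
the job is handed in; nothing more can be done
None
```

The job is handed in at about 52 s: jar on the trivet, yellow ramekin on the scale plate, blue ramekin about 13 mm behind the scale, spoon rest midway with the spoon inside, and the cutter and dredger left where they were; the judging result was not shown.

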